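Pull the lock pin and reverse the stop insert of a welding fixture

TASK

Draw the lock pin straight out of the fixture's bushing, in line with it and without forcing it, and lay it down gently, flat in the steel tray. Then lift the stop insert clear of its pocket, turn it half a turn so that its lug is at the other end, and set it back fully home in the pocket. Let go of both and leave the other things on the table where they are.

Things in the scene. Friction and masses are not known exactly. Their poses are not given: they have to be found in the camera images.
- fixture: Fixed welding fixture: dark steel base plate 110 x 125 x 10 mm with a grey open-topped box on it (see pocket) and a steel bushing sticking out level from the middle of the box's -y wall (see bushing_mouth). Origin: on the table under the pocket's centre; x along the pocket's long side, y along the bushing (which points to -y), z up. Yaw within 0.5 rad of the world's.
- pocket (a point): Centre of the pocket's floor, 24 mm above the table; axes as the fixture's. The pocket is 63 mm (x) by 43 mm (y), its box 79 x 59 mm outside; the wall tops are flared as a lead-in and end 56 mm above the table.
- bushing_mouth (a point): Centre of the round bushing's open mouth, 69 mm from the pocket's centre towards the fixture's -y, 37 mm above the table; axes as the fixture's. Bushing 24 mm outside diameter, bore 13.8 mm, 48 mm long including the pocket wall. It opens to -y.
- pin_head (a point): Centre of the lock pin's steel head, just outside the bushing's mouth: a flat-sided block 16 mm thick (its x), 30 mm long (y, along the shaft), 32 mm tall (z). Its y points from head to tip. The shaft, 12 mm diameter, 67 mm long, begins 15 mm from this point and lies in the bushing with 0.9 mm play all round. It slides freely when kept in line.
- pin_tip (a point): End of the pin's shaft, 82 mm from the head's centre along the pin's +y. At the start it is about 6 to 15 mm deep in the insert's side bore and locks the insert down.
- pin_mid (a point): Middle of the pin's 97 mm length, on the shaft's axis, 33 mm from the head's centre along the pin's +y. The pin weighs 0.08 to 0.16 kg.
- insert_rib (a point): Bare aluminium stop insert, 0.35 to 0.6 kg: foot 60 (x) x 40 (y) x 34 mm in the pocket with 1.5 mm play all round; on the foot a rib 60 mm long (x), 24 mm wide (y), 36 mm tall. This point is on the insert's vertical axis, 55 mm above its underside, 21 mm above the foot's top, 15 mm below the rib's top, 79 mm above the table when home.
- insert_lug (a point): Top of the lug on the rib's +x end (last 10 mm, 22 mm taller than the rib), 25 mm from the insert's axis, 92 mm above its underside. At the start on the fixture's +x side, at the end on its -x side. The rib can be gripped across its 24 mm width, or across its 60 mm length with one finger behind the lug.
- tray: Fixed open steel tray, 130 (its x) x 190 (its y) x 22 mm high, walls and floor 4 mm thick. Origin: under its centre, on the table.
- tube: Bystander: upright iron tube offcut, 40 mm diameter, 55 mm tall, origin under its centre, beside the fixture on its +x side.
- disc: Bystander: black grinding disc lying flat, 96 mm diameter, 6 mm thick, origin under its centre, beyond the tray.
- hammer: Bystander: hammer lying on the table left of the fixture.
- bolt: Bystander: bolt standing on its head, 60 mm tall, beside the tray on its -x side.
- pin: The lock pin as a whole (see pin_head): origin on the shaft's axis, 16 mm from the head's centre, y from head to tip.
- insert: The stop insert as a whole (see insert_rib): origin at the centre of its underside.
Mind the look-alikes: they are no part of the job. What is shaped like the insert but yellow is not meant. Leave any purple look-alike of the tray alone.

How it is judged:
By the outcome, as a careful person would: the job done as asked, in the order asked, and still so for the second after the job is handed in, with the robot touching nothing.
It also fails if it takes over 64 s, if anything falls off the work surface, if the arm or the gripper's body presses on something with over 40 N, if the wrist force passes 120 N, or if a joint passes its speed limit or range.

ROBOT

A 7-joint arm with a two-finger parallel gripper is mounted at the origin on the work surface. World frame = base frame: x ahead of the robot, y to its left, z up, the work surface at z = 0. Lengths are in mm, angles in rad, forces in N, time in s.
With the tool pointing down it reaches from about 400 to 875 mm from the base axis. Payload 4.4 kg.
Tool frame: the origin (TCP) lies midway between the tips of the shut fingers; the grasp point (between the pads) lies 19 mm behind it (ctrl.pinch_z is the distance from the TCP to the grasp point, in mm); z points along the fingers, y is the line along which they close (so a half turn about z gives the same grasp; the last joint's range is limited). The gripper opens to 85 mm and grips with 20 to 120 N. Pads are 22 mm wide; open, the fingers measure 114 mm over their backs; the gripper's body (76 mm by 85 mm) begins 54 mm behind the grasp point. The pads swing forward as they close: fully open they stand 13 mm farther back than shut.
Start: joints at [-1.364, 0.628, 0.038, 1.517, -0.027, 0.996, -0.02], TCP at [175.104, 625.984, 231.313] pointing down, gripper open.
Joint ranges: [-3.06, 3.06], [-0.37, 2.12], [-1.25, 1.32], [0.18, 2.47], [-1.1, 4.24], [0.23, 1.98], [-2.94, 2.94]. Speed limits (rad/s): [2.57, 2.57, 3.14, 3.14, 3.14, 3.14, 3.14].

INTERFACE

Orientations are given as [roll, pitch, yaw] about the fixed x, y, z axes, in that order (R = Rz(yaw) Ry(pitch) Rx(roll)).
In Python, from cell import read_state, cams, order, ctrl gives the robot as it stands.
- The arm moves only by the tool move_arm, never from a script. Its argument "targets" is text: rows parted by semicolons, each of 7 numbers parted by spaces: the gripper's target within -1 to 1 (fully open at 1, half-way at 0, shut at -1), then the shift along the tool's x, y, z in cm, then the turn, a rotation vector about the tool's x, y, z in degrees. A call has 1 to 5 rows; each row shifts and turns the commanded pose from where the row before left it, along the tool's axes as they then stand; what a row does not reach is not made up. A row lasts 1/12 s, in which the tool goes at most 41.7 mm and 7.16 degrees, less where a joint would pass 70% of its speed; a pose out of reach is approached as far as the arm can. A call with a gripper value outside its range is refused whole. The fingers move at their own pace and stop on an object; the grip force is fixed at half the most. Time passes only in rows, so rows that do not move let the fingers close. It gives the time, the measured TCP pose, the force, the opening and the grip force at its end, in the units of the state.
- read_state(): the state, without advancing time (a new reading comes with each control period).
- cams.get_image(name): name is "scene" or "top"; returns a dict with "color" (420x560x3 uint8, red, green, blue), "fovy" (degrees; the focal length in pixels is half the picture's height over the tangent of half this angle, whatever the lens; pixels are square), "cx", "cy" (the principal point, pixels), "rvec" (rotation vector, rad) and "tvec" (3), from world to camera coordinates, as OpenCV has them. Camera axes: x right, y down, z forward; pixel columns grow to the right and rows downward; lengths in mm; the calibration is good to about 2 mm. A picture is of the moment at which its call begins. There is no depth.
- order.finish_job(): hands the job in; it is judged then, once.
The state is a dict: "clock": time; "qpos": joint angles; "qd": joint speeds; "tau": joint torques, N m; "eef_pos": TCP position; "tool_rot": TCP orientation; "force": force on the tool from outside, world axes, zero at the start; "torque": the same for the moment, N m; "width": finger opening in mm; "gripper_force": force on a finger pad.
Only numpy, scipy, OpenCV 4.12 (cv2) and the standard library are available. Lean on these libraries where they do the work, as an engineer would, in place of code of your own. Each camera call takes 0.05 s, during which the arm holds its last target. There are 200 camera calls.

## Working session

There is one attempt and no reset: what is moved stays moved. The work goes in short steps, Python scripts to look and compute and a tool call to move; the robot and the scene stay as the last step left them, time stands still between calls to the robot, and variables do not carry over. Pictures are saved under pics/ and viewed, at most 10 in all, crops included, and the job is handed in when it is done.

Besides the shell and the picture viewer there is one more tool, called after ">>>" as name(argument=value, ...) on one line, values as JSON. move_arm: Moves the arm, as the interface text tells. Its arguments: {"type":"object","properties":{"targets":{"type":"string"}},"required":["targets"]}

```bash
ls; mkdir -p pics; python3 - <<'E'
from cell import read_state,cams,ctrl
import cv2
print(read_state(), ctrl.pinch_z)
for n in("scene","top"):
    im=cams.get_image(n); cv2.imwrite(f"pics/{n}0.png",im["color"][:,:,::-1]); print({k:v for k,v in im.items() if k!="color"})
E
```

```text
pics
{'clock': 0.0, 'qpos': array([-1.36379483,  0.62937007,  0.0384524 ,  1.51835868, -0.02704509,
        0.9962956 , -0.02000204]), 'qd': array([-0.00209741,  0.00155999,  0.00047964, -0.00181391, -0.00068254,
        0.00104542,  0.0001882 ]), 'tau': array([-3.71573369e-04, -5.63410306e+01,  1.22633781e+00, -1.93441325e+01,
        1.09843182e-02,  1.05688378e-02,  7.21407872e-06]), 'eef_pos': array([174.92740554, 625.37376092, 230.37673667]), 'tool_rot': array([-3.13967882e+00, -5.31266351e-06,  2.86875633e+00]), 'force': array([-0.03888339,  0.66675242, -0.0666804 ]), 'torque': array([-0.01957144, -0.00930655, -0.05142436]), 'gripper_force': 0.0, 'width': 85.53485796797916} 18.700000000000003
{'fovy': 56.89312282462806, 'cx': 284.58950596039415, 'cy': 202.08024257037974, 'rvec': array([ 1.95408345,  1.13913939, -0.60690872]), 'tvec': array([-252.19053653, -134.34173593, 1314.14819585])}
{'fovy': 54.05828434011525, 'cx': 276.13785476779685, 'cy': 205.0989763862536, 'rvec': array([ 2.14651606, -2.16039901,  0.13366727]), 'tvec': array([  24.13865713,  496.39468279, 1340.73080463])}
```

View pics/scene0.png

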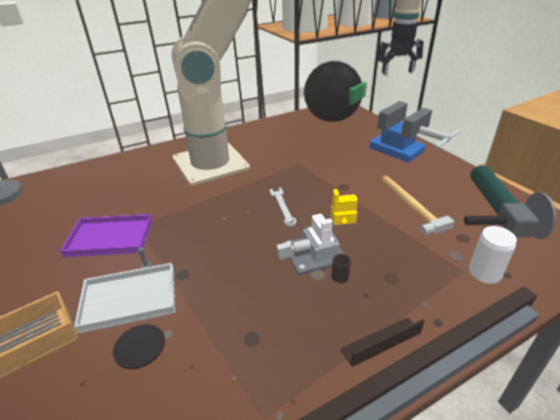

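View pics/top0.png

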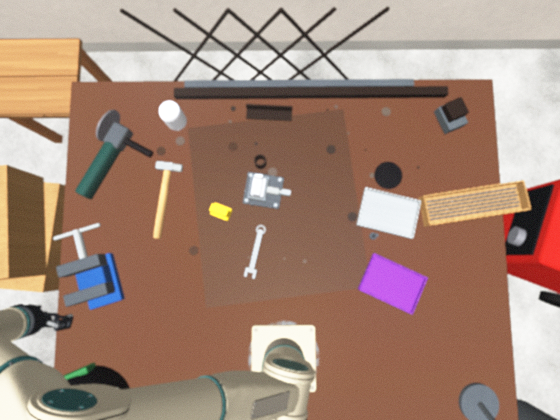

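The scene picture shows the fixture at about (315,245), with the insert's lug at (320,222) and the pin head at (287,250). The tray is at (127,297), with its purple look-alike at (108,235). The yellow insert look-alike is at (344,208) in scene and (220,211) in top. In the top picture the grey fixture is at (265,190) and the steel tray at (390,213). The aluminium insert on the fixture and the grey tray fit the description, so I'll confirm both in enlarged crops.

```bash
cat > h.py <<'E'
import numpy as np,cv2
from cell import read_state,cams
def cam(n):
    im=cams.get_image(n); f=210/np.tan(np.radians(im["fovy"])/2)
    K=np.array([[f,0,im["cx"]],[0,f,im["cy"]],[0,0,1.]])
    return im["color"][:,:,::-1].copy(),K,im["rvec"],im["tvec"]
def proj(c,P): return cv2.projectPoints(np.array(P,float).reshape(-1,1,3),c[2],c[3],c[1],None)[0].reshape(-1,2)
def back(c,uv,z):
    R=cv2.Rodrigues(c[2])[0]; C=-R.T@c[3]; d=R.T@np.linalg.inv(c[1])@np.array([uv[0],uv[1],1.]); return C+d*(z-C[2])/d[2]
def crop(im,x0,y0,w,h,s): return cv2.resize(im[y0:y0+h,x0:x0+w],None,fx=s,fy=s,interpolation=cv2.INTER_CUBIC)
E
python3 - <<'E'
from h import *
a,b=cam("top"),cam("scene")
A=crop(a[0],235,145,70,70,8); 
B=crop(b[0],260,200,100,90,8)
for M,x0,y0 in((A,235,145),(B,260,200)):
    for i in range(0,M.shape[1],80):cv2.putText(M,str(x0+i//8),(i,10),0,.4,(0,255,255),1);cv2.line(M,(i,12),(i,20),(0,255,255),1)
    for i in range(80,M.shape[0],80):cv2.putText(M,str(y0+i//8),(0,i),0,.4,(0,255,255),1);cv2.line(M,(24,i),(32,i),(0,255,255),1)
cv2.imwrite("pics/ct.png",A);cv2.imwrite("pics/cs.png",B[:600])
for n,c,uv,z in(("fix",a,(265,190),30),("tray",a,(390,213),20),("disc",a,(388,175),6),("fix s",b,(315,250),30),("tray s",b,(127,297),15),('base',a,(283,355),0)):print(n,back(c,uv,z).round())
E
```

```text
fix [548.  58.  30.]
tray [ 469. -360.   20.]
disc [ 601. -363.    6.]
fix s [571.  54.  30.]
tray s [ 481. -360.   15.]
base [8. 2. 0.]
```

View pics/ct.png

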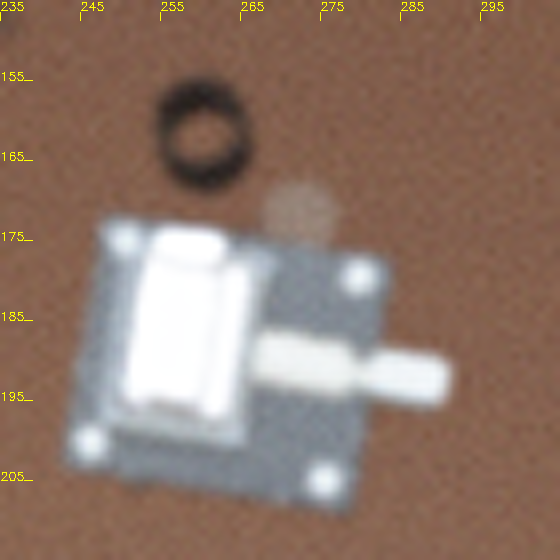

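View pics/cs.png

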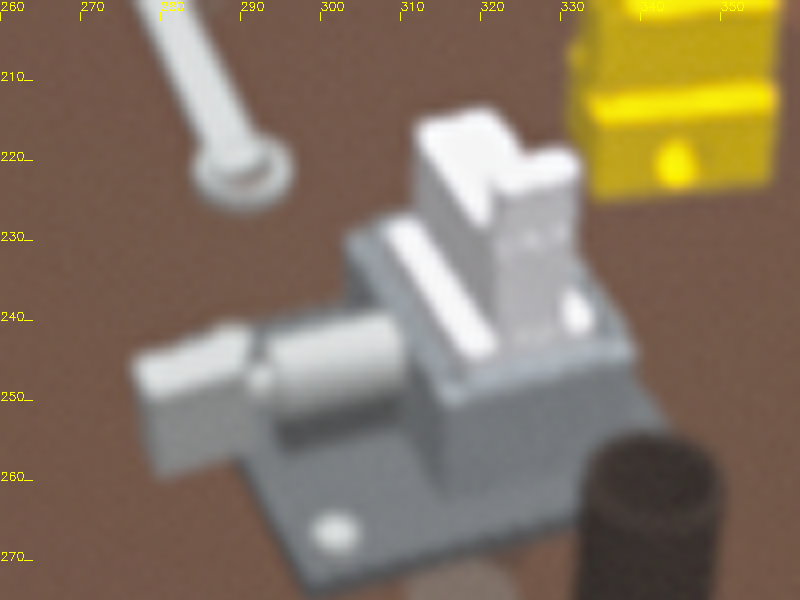

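```bash
cat > fit.py <<'E'
from h import *
from scipy.optimize import least_squares
a,b=cam("top"),cam("scene")
# (cam, crop px, fixture xyz, name-of-y-offset)
T=[((105,215),(55,62.5,10),'p'),((392,258),(55,-62.5,10),'p'),((65,465),(-55,62.5,10),'p'),((352,513),(-55,-62.5,10),'p'),
((276,252),(39.5,-29.5,56),0),((243,442),(-39.5,-29.5,56),0),((193,247),(25,0,116),0),((451,380),(0,-15,53),'h'),((355,368),(0,-69,49),0),((252,359),(0,-29.5,49),0)]
S=[((308,587),(55,-62.5,10),'p'),((345,235),(-39.5,-29.5,56),0),((450,395),(39.5,-29.5,56),0),((635,350),(39.5,29.5,56),0),((492,188),(30,-12,116),0),((578,160),(30,12,116),0),((415,125),(-30,-12,94),0),
((137,360),(-8,-15,53),'h'),((150,395),(8,-15,53),'h'),((158,478),(8,-15,21),'h'),((235,325),(-8,15,53),'h')]
def res(q,full=False):
    x,y,w,p,h=q[:5]; out=[]
    for L,c,o,d in((T,a,(235,145),q[5:7]),(S,b,(260,200),q[7:9])):
        P=[];U=[]
        for uv,X,k in L:
            fx,fy=X[0],X[1]+(p if k=='p' else h if k=='h' else 0)
            P.append((x+np.cos(w)*fx-np.sin(w)*fy,y+np.sin(w)*fx+np.cos(w)*fy,X[2])); U.append((np.array(uv)+.5)/8-.5+o)
        out.append(proj(c,P)+d-U)
    r=np.vstack(out)
    return r if full else np.r_[r.ravel(),q[5:]/2.]
s=least_squares(res,[550,60,-.15,0,-85]+[0]*4,loss='soft_l1')
print(s.x.round(3)); print(res(s.x,True).round(1).tolist())
for m in (0,1):
    c=[a,b][m]
E
python3 fit.py
```

```text
[ 5.55336e+02  7.84150e+01 -1.66000e-01 -1.49710e+01 -9.18970e+01
 -3.72000e-01  2.13000e-01  4.30000e-02  3.68000e-01]
[[0.1, -0.1], [0.2, 0.2], [-0.4, 0.0], [0.2, -0.2], [-0.1, 0.5], [0.1, 0.1], [-0.1, 0.4], [-0.7, -0.1], [-0.1, -0.2], [1.0, -0.9], [0.1, 0.0], [-0.1, -1.3], [-0.3, -0.5], [0.2, -1.0], [0.9, 0.5], [0.1, 1.6], [-0.3, 0.7], [-0.3, -0.2], [0.4, -0.2], [-0.3, -0.3], [-0.3, 1.1]]
```

Fixture found at (555.3, 78.4), yaw −0.166, residuals about 1 px or less. The pin head centre is at about (540, −12, 37). The crops confirm the bare aluminium insert, with its lug towards the tube, and the grey tray at about (474, −359), yaw also about −0.16. I'll turn the tool first.

>>> move_arm(targets="1 0 0 0 0 0 7;1 0 0 0 0 0 7;1 0 0 0 0 0 7;1 0 0 0 0 0 7;1 0 0 0 0 0 7")

```text
clock: 0.72
eef_pos: [175.0, 625.9, 231.3]
tool_rot: [-3.141, -0.0, 2.252]
force: [1.6, -0.1, 0.2]
width: 85.2
gripper_force: 0.0
```

>>> move_arm(targets="1 0 0 0 0 0 7;1 0 0 0 0 0 7;1 0 0 0 0 0 7;1 0 0 0 0 0 7;1 0 0 0 0 0 7")

```text
clock: 1.13
eef_pos: [174.9, 625.9, 231.2]
tool_rot: [-3.141, 0.0, 1.641]
force: [-0.5, 0.1, 0.6]
width: 85.3
gripper_force: 0.0
```

>>> move_arm(targets="1 0 0 0 0 0 7;1 0 0 0 0 0 6.9;1 0 0 0 0 0 0;1 0 0 0 0 0 0")

```text
clock: 1.47
eef_pos: [174.8, 626.0, 231.1]
tool_rot: [3.141, 0.0, 1.408]
force: [0.5, 0.5, 0.0]
width: 85.6
gripper_force: 0.0
```

```bash
cat > go.py <<'E'
import sys; from h import *
from scipy.spatial.transform import Rotation as Ro
s=read_state(); R=Ro.from_euler('xyz',s["tool_rot"])
p=s["eef_pos"]
if len(sys.argv)>1:
    g=np.array(list(map(float,sys.argv[1:4]))); yaw=float(sys.argv[4])
    print("d_tool cm",(R.inv().apply(g-p)/10).round(2),"turn deg",np.degrees((R.inv()*Ro.from_euler('xyz',[np.pi,0,yaw])).as_rotvec()).round(2))
print(round(s["clock"],2),p.round(1),s["tool_rot"].round(4),s["qpos"].round(2),"w",round(s["width"],1),"gf",round(s["gripper_force"],1),s["force"].round(1),s["torque"].round(2))
E
python3 go.py 540 -12 150 1.405
```

```text
d_tool cm [-57.04  46.36   8.14] turn deg [0.01 0.02 0.18]
1.47 [174.8 626.  231.1] [3.1414e+00 3.0000e-04 1.4081e+00] [-1.59  0.67  0.44  1.53 -0.31  1.02 -1.23] w 85.6 gf 0.0 [0.5 0.5 0. ] [-0.04 -0.06 -0.03]
```

>>> move_arm(targets="1 -2.85 2.32 0 0 0 0;1 -2.85 2.32 0 0 0 0;1 -2.85 2.32 0 0 0 0;1 -2.85 2.32 0 0 0 0;1 -2.85 2.32 0 0 0 0")

```text
clock: 1.88
eef_pos: [266.5, 464.7, 231.5]
tool_rot: [3.142, -0.0, 1.408]
force: [1.1, 0.4, 0.3]
width: 85.4
gripper_force: 0.0
```

>>> move_arm(targets="1 -2.85 2.32 0 0 0 0;1 -2.85 2.32 0 0 0 0;1 -2.85 2.32 0 0 0 0;1 -2.85 2.32 0 0 0 0;1 -2.85 2.32 0 0 0 0")

```text
clock: 2.3
eef_pos: [357.3, 305.0, 231.6]
tool_rot: [3.141, -0.001, 1.408]
force: [0.7, 0.6, -0.1]
width: 85.7
gripper_force: 0.0
```

>>> move_arm(targets="1 -2.85 2.32 0 0 0 0;1 -2.85 2.32 0 0 0 0;1 -2.85 2.32 0 0 0 0;1 -2.85 2.32 0 0 0 0;1 -2.85 2.32 0 0 0 0")

```text
clock: 2.72
eef_pos: [448.3, 145.2, 231.6]
tool_rot: [3.141, -0.001, 1.408]
force: [1.5, 1.3, -0.6]
width: 85.5
gripper_force: 0.0
```

>>> move_arm(targets="1 -2.85 2.32 0 0 0 0;1 -2.85 2.32 0 0 0 0;1 -2.85 2.32 0 0 0 0;1 -2.85 2.32 0 0 0 0;1 0 0 0 0 0 0")

```text
clock: 3.13
eef_pos: [523.8, 10.1, 232.3]
tool_rot: [3.135, 0.004, 1.397]
force: [1.4, -0.7, 0.7]
width: 85.4
gripper_force: 0.0
```

```bash
python3 go.py 540 -12 100 1.405
```

```text
d_tool cm [-1.84  1.89 13.25] turn deg [ 0.36  0.25 -0.43]
3.13 [523.8  10.1 232.3] [3.1352 0.0043 1.3974] [-0.4   0.48  0.48  1.88 -0.28  0.84  0.04] w 85.4 gf 0.0 [ 1.4 -0.7  0.7] [-0.09 -0.06 -0.04]
```

>>> move_arm(targets="1 -1.84 1.89 2 0 0 0;1 0 0 3 0 0 0;1 0 0 3 0 0 0;1 0 0 3 0 0 0;1 0 0 2.2 0 0 0")

```text
clock: 3.55
eef_pos: [534.8, -2.0, 97.2]
tool_rot: [-3.14, -0.0, 1.408]
force: [-0.5, 0.5, 0.3]
width: 85.3
gripper_force: 0.0
```

>>> move_arm(targets="0 0 0 0 0 0 0;0 0 0 0 0 0 0;0 0 0 0 0 0 0;0 0 0 0 0 0 0")

```text
clock: 3.88
eef_pos: [537.1, -2.3, 101.0]
tool_rot: [3.138, -0.001, 1.405]
force: [0.7, -0.3, 0.2]
width: 42.6
gripper_force: 0.0
```

```bash
python3 go.py 540 -12 27 1.405; python3 - <<'E'
from h import *
a,b=cam("top"),cam("scene")
A=crop(a[0],245,150,60,70,6); B=crop(b[0],260,200,70,70,6)
o=np.array([[540.1,-12.2,53],[540.1,-12.2,37]])
print(proj(a,o),proj(b,o))
M=np.hstack([A,B]);cv2.imwrite("pics/c2.png",M)
E
```

```text
d_tool cm [-0.91  0.43  7.4 ] turn deg [ 0.18 -0.04  0.02]
3.88 [537.1  -2.3 101. ] [ 3.1384e+00 -7.0000e-04  1.4054e+00] [-0.28  0.68  0.35  1.96 -0.42  0.57  0.19] w 42.6 gf 0.0 [ 0.7 -0.3  0.2] [-0.02  0.02  0.03]
[[286.08010897 191.10820107]
 [285.98598359 191.88178133]] [[283.66726348 244.58857179]
 [283.80138062 249.73843966]]
```

View pics/c2.png

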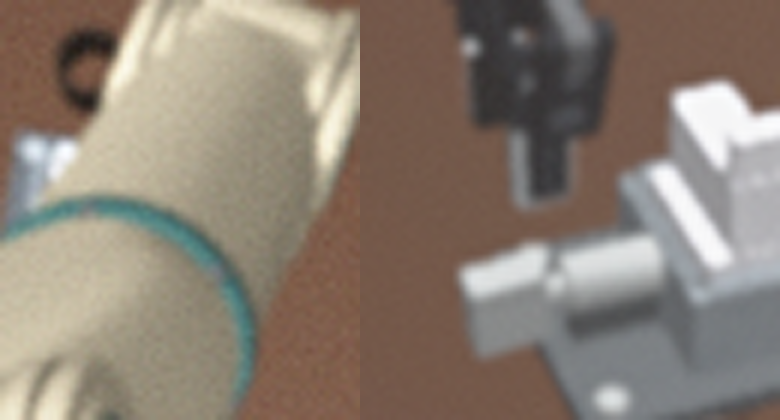

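The scene crop on the right shows the fingertips at full-picture (290,233), up and to the right of the pin head at (284,248). In the top view the arm hides the fixture.

```bash
python3 - <<'E'
from h import *
b=cam("scene")
for z in(101,104,107): 
  for o in(21,35): print(z,o,proj(b,[[537.1+.986*o,-2.3-.165*o,z]]).round(1))
E
python3 go.py 540 -12 27 1.405
```

```text
101 21 [[289.7 232. ]]
101 35 [[291.9 235.9]]
104 21 [[289.7 230.9]]
104 35 [[291.9 234.8]]
107 21 [[289.7 229.9]]
107 35 [[291.9 233.7]]
d_tool cm [-0.92  0.48  7.36] turn deg [ 0.14 -0.04  0.  ]
4.03 [536.6  -2.2 100.6] [ 3.1392e+00 -7.0000e-04  1.4050e+00] [-0.28  0.68  0.35  1.96 -0.42  0.56  0.19] w 42.7 gf 0.0 [-0.1  0.7 -0.1] [-0.01  0.   -0.07]
```

>>> move_arm(targets="0 -0.91 0.43 1 0 0 0;0 0 0 1.5 0 0 0;0 0 0 0 0 0 0;0 0 0 0 0 0 0")

```text
clock: 4.37
eef_pos: [538.1, -11.8, 74.4]
tool_rot: [-3.141, -0.0, 1.405]
force: [0.4, -1.0, -0.7]
width: 42.8
gripper_force: 0.0
```

```bash
python3 go.py 540.1 -12.2 27 1.405
```

```text
d_tool cm [-0.01  0.21  4.74] turn deg [-0.05 -0.01 -0.02]
4.37 [538.1 -11.8  74.4] [-3.1407e+00 -2.0000e-04  1.4046e+00] [-0.24  0.73  0.32  1.96 -0.44  0.52  0.22] w 42.8 gf 0.0 [ 0.4 -1.  -0.7] [ 0.   -0.01 -0.  ]
```

>>> move_arm(targets="0 0 0.2 1.6 0 0 0;0 0 0 1.6 0 0 0;0 0 0 1.5 0 0 0;0 0 0 0 0 0 0;0 0 0 0 0 0 0")

```text
clock: 4.78
eef_pos: [540.4, -12.1, 27.7]
tool_rot: [-3.141, -0.0, 1.405]
force: [0.1, 0.8, 0.4]
width: 42.5
gripper_force: 0.0
```

>>> move_arm(targets="-0.4 0 0 0 0 0 0;-0.4 0 0 0 0 0 0;-0.4 0 0 0 0 0 0;-0.4 0 0 0 0 0 0")

```text
clock: 5.12
eef_pos: [540.9, -12.2, 28.1]
tool_rot: [3.14, -0.0, 1.405]
force: [0.4, 0.1, -1.1]
width: 25.7
gripper_force: 0.0
```

```bash
python3 go.py 540.1 -12.2 26.5 1.405;python3 - <<'E'
from h import *
b=cam("scene")
cv2.imwrite("pics/c3.png",crop(b[0],260,200,70,70,8))
E
```

```text
d_tool cm [-0.01 -0.08  0.15] turn deg [ 0.07 -0.01 -0.02]
5.12 [540.9 -12.2  28.1] [ 3.1404e+00 -2.0000e-04  1.4046e+00] [-0.2   0.81  0.26  1.97 -0.47  0.42  0.26] w 25.7 gf 0.0 [ 0.4  0.1 -1.1] [-0.01 -0.02  0.01]
```

View pics/c3.png

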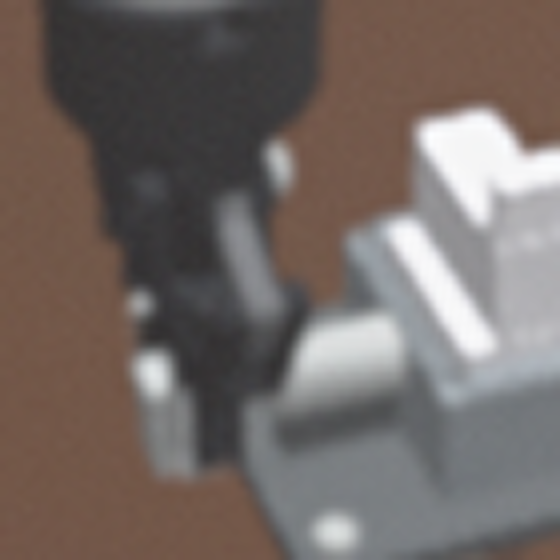

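The finger straddles the head at crop (190,400). I'll close slowly.

>>> move_arm(targets="-0.58 -0 -0.05 0.1 0 0 0;-0.58 0 0 0 0 0 0;-0.6 0 0 0 0 0 0;-0.62 0 0 0 0 0 0")

```text
clock: 5.5
eef_pos: [539.4, -12.1, 26.2]
tool_rot: [-3.14, -0.0, 1.404]
force: [-1.7, -0.1, 1.9]
width: 16.4
gripper_force: 0.6
```

```bash
python3 go.py 540.1 -12.2 26.5 1.405
```

```text
d_tool cm [ 0.01  0.07 -0.03] turn deg [-0.07 -0.01 -0.03]
5.5 [539.4 -12.1  26.2] [-3.1404e+00 -1.0000e-04  1.4045e+00] [-0.2   0.81  0.26  1.98 -0.47  0.42  0.26] w 16.4 gf 0.6 [-1.7 -0.1  1.9] [0.06 0.22 0.03]
```

>>> move_arm(targets="-0.64 0 0 0 0 0 0;-0.66 0 0 0 0 0 0;-0.7 0 0 0 0 0 0;-0.7 0 0 0 0 0 0")

```text
clock: 5.83
eef_pos: [539.2, -12.1, 26.3]
tool_rot: [-3.14, -0.0, 1.405]
force: [-2.2, 0.5, 3.4]
width: 14.7
gripper_force: 58.4
```

```bash
python3 go.py 540.1 -12.2 26.5 1.405
```

```text
d_tool cm [ 0.01  0.09 -0.02] turn deg [-0.08 -0.01 -0.02]
5.83 [539.2 -12.1  26.3] [-3.1402e+00 -1.0000e-04  1.4046e+00] [-0.2   0.81  0.26  1.98 -0.47  0.42  0.26] w 14.7 gf 58.4 [-2.2  0.5  3.4] [0.12 0.67 0.05]
```

>>> move_arm(targets="-0.8 0 -0.02 -0.05 0 0 0;-0.8 0 0 0 0 0 0;-0.8 -0.4 0 0 0 0 0;-0.8 -0.4 0 0 0 0 0;-0.8 0 0 0 0 0 0")

```text
clock: 6.25
eef_pos: [538.0, -20.5, 26.4]
tool_rot: [-3.141, 0.0, 1.404]
force: [-2.0, 1.8, -3.9]
width: 14.9
gripper_force: 58.5
```

```bash
python3 go.py 540.1 -12.2 26.5 1.405
```

```text
d_tool cm [ 0.85  0.07 -0.01] turn deg [-0.05  0.01 -0.04]
6.25 [538.  -20.5  26.4] [-3.1408e+00  1.0000e-04  1.4042e+00] [-0.18  0.81  0.26  1.98 -0.47  0.41  0.27] w 14.9 gf 58.5 [-2.   1.8 -3.9] [0.16 0.43 0.1 ]
```

>>> move_arm(targets="-0.8 -0.4 -0.02 0.02 0 0 0;-0.8 -0.5 0 0 0 0 0;-0.8 -0.5 0 0 0 0 0;-0.8 0 0 0 0 0 0")

```text
clock: 6.58
eef_pos: [535.4, -35.8, 26.4]
tool_rot: [-3.141, 0.001, 1.403]
force: [-1.3, 0.4, -7.1]
width: 14.8
gripper_force: 58.5
```

```bash
python3 go.py 540.1 -12.2 26.5 1.405
```

```text
d_tool cm [ 2.4   0.07 -0.02] turn deg [-0.03  0.08 -0.12]
6.58 [535.4 -35.8  26.4] [-3.1411e+00  1.4000e-03  1.4028e+00] [-0.15  0.8   0.25  1.98 -0.46  0.41  0.29] w 14.8 gf 58.5 [-1.3  0.4 -7.1] [-0.32  0.42  0.19]
```

>>> move_arm(targets="-0.8 -0.5 0 0 0 0 0;-0.8 -0.5 0 0 0 0 0;-0.8 0 0 0 0 0 0")

```text
clock: 6.83
eef_pos: [533.8, -45.4, 26.5]
tool_rot: [-3.141, 0.001, 1.403]
force: [-1.4, 1.5, -6.6]
width: 14.9
gripper_force: 58.5
```

```bash
python3 go.py 540.1 -12.2 26.5 1.405
```

```text
d_tool cm [ 3.38  0.07 -0.01] turn deg [-0.02  0.07 -0.11]
6.83 [533.8 -45.4  26.5] [-3.1412e+00  1.2000e-03  1.4031e+00] [-0.13  0.8   0.25  1.99 -0.46  0.41  0.31] w 14.9 gf 58.5 [-1.4  1.5 -6.6] [-0.28  0.46  0.15]
```

>>> move_arm(targets="-0.8 -0.5 -0.01 0.04 0 0 0;-0.8 -0.5 0 0 0 0 0;-0.8 0 0 0 0 0 0")

```text
clock: 7.08
eef_pos: [532.2, -55.1, 26.3]
tool_rot: [-3.142, 0.001, 1.403]
force: [-2.6, 0.1, -5.1]
width: 15.0
gripper_force: 58.7
```

```bash
python3 go.py 540.1 -12.2 26.5 1.405
```

```text
d_tool cm [ 4.37  0.07 -0.03] turn deg [-0.    0.05 -0.11]
7.08 [532.2 -55.1  26.3] [-3.1415e+00  9.0000e-04  1.4031e+00] [-0.11  0.8   0.24  1.99 -0.46  0.4   0.32] w 15.0 gf 58.7 [-2.6  0.1 -5.1] [-0.26  0.41  0.17]
```

>>> move_arm(targets="-0.8 -0.5 0 0 0 0 0;-0.8 -0.5 0 0 0 0 0;-0.8 -0.5 0 0 0 0 0;-0.8 0 0 0 0 0 0")

```text
clock: 7.42
eef_pos: [530.5, -70.9, 26.7]
tool_rot: [3.139, 0.002, 1.402]
force: [-0.3, -0.1, -1.6]
width: 15.1
gripper_force: 59.4
```

```bash
python3 go.py 540.1 -12.2 26.5 1.405
```

```text
d_tool cm [ 5.95 -0.05  0.  ] turn deg [ 0.12  0.1  -0.18]
7.42 [530.5 -70.9  26.7] [3.1395e+00 1.8000e-03 1.4018e+00] [-0.08  0.8   0.24  1.99 -0.45  0.4   0.34] w 15.1 gf 59.4 [-0.3 -0.1 -1.6] [-0.    0.02  0.01]
```

>>> move_arm(targets="-0.8 -0.8 0 0 0 0 0;-0.8 -1.2 0 0 0 0 0;-0.8 -1.5 0 -0.5 0 0 0;-0.8 -2 0 -1 0 0 0;-0.8 -3 0 -1.5 0 0 0")

```text
clock: 7.83
eef_pos: [515.7, -152.1, 55.9]
tool_rot: [-3.141, -0.001, 1.407]
force: [0.7, 1.1, -1.5]
width: 15.0
gripper_force: 59.3
```

>>> move_arm(targets="-0.8 -3 0 -1.5 0 0 0;-0.8 -3 -0.1 -1.5 0 0 0;-0.8 -3 -0.1 0 0 0 0;-0.8 -3 -0.1 0 0 0 0;-0.8 -3 -0.1 0 0 0 0")

```text
clock: 8.25
eef_pos: [486.3, -303.3, 87.2]
tool_rot: [3.14, 0.002, 1.402]
force: [0.1, 0.4, -1.1]
width: 14.9
gripper_force: 59.4
```

>>> move_arm(targets="-0.8 -3 -0.1 0 0 0 0;-0.8 -3 -0.1 0 0 0 0;-0.8 -2 -0.1 0 0 0 0;-0.8 -1 0 0 0 0 0;-0.8 0 0 0 0 0 0")

```text
clock: 8.67
eef_pos: [467.3, -392.4, 86.7]
tool_rot: [3.141, 0.004, 1.399]
force: [0.0, 0.4, -1.6]
width: 14.6
gripper_force: 59.4
```

>>> move_arm(targets="-0.8 0 0 0 0 0 0;-0.8 0 0 0 0 0 0")

```text
clock: 8.83
eef_pos: [469.9, -385.7, 86.0]
tool_rot: [-3.141, -0.002, 1.406]
force: [0.4, 0.5, -1.4]
width: 15.3
gripper_force: 59.3
```

```bash
python3 go.py 469 -391 60 1.405;python3 - <<'E'
from h import *
a,b=cam("top"),cam("scene")
A=cv2.resize(crop(a[0],340,170,100,90,4),(400,360));B=crop(b[0],60,220,130,120,3)
M=np.hstack([A,B]);cv2.imwrite("pics/c4.png",M)
for c in(a,b):
  w=-.166;f=np.array
  P=[(474+np.cos(w)*x-np.sin(w)*y,-359+np.sin(w)*x+np.cos(w)*y,22) for x,y in((65,95),(65,-95),(-65,-95),(-65,95),(0,0))]
  print(proj(c,P).round(1).tolist())
E
```

```text
d_tool cm [-0.54 -0.    2.6 ] turn deg [-0.01 -0.11  0.07]
8.83 [ 469.9 -385.7   86. ] [-3.1414e+00 -1.9000e-03  1.4062e+00] [ 0.49  0.77  0.25  1.76 -0.3   0.65  0.75] w 15.3 gf 59.3 [ 0.4  0.5 -1.4] [ 0.02  0.01 -0.01]
[[364.1, 188.0], [420.2, 196.9], [415.7, 235.1], [358.9, 226.0], [389.7, 211.4]]
[[175.1, 302.9], [75.2, 330.1], [80.0, 282.7], [168.6, 261.2], [126.1, 292.5]]
```

View pics/c4.png

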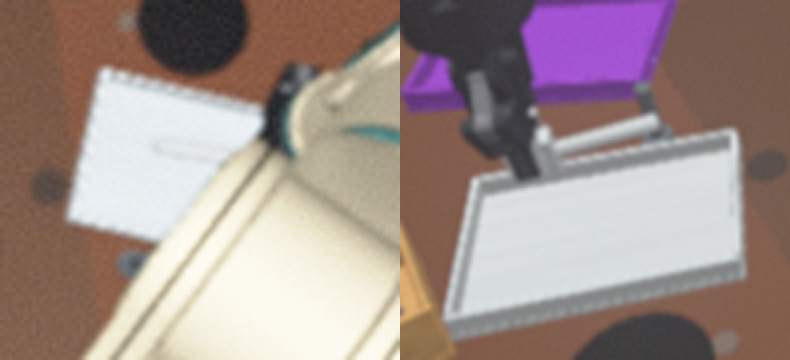

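>>> move_arm(targets="-0.8 -0.5 0 1.5 0 0 0;-0.8 0 0 2 0 0 0;-0.8 0 0 2 0 0 0;-0.8 0 0 0 0 -4 0;-0.8 0 0 0 0 -4 0")

```text
clock: 9.35
eef_pos: [466.5, -393.9, 29.1]
tool_rot: [-3.14, 0.142, 1.402]
force: [-0.2, 1.2, -2.6]
width: 15.0
gripper_force: 59.4
```

>>> move_arm(targets="-0.8 0 0 0.6 0 0 0;-0.8 0 0 0.5 0 0 0;-0.8 0 0 0 0 0 0;-0.8 0 0 0 0 0 0")

```text
clock: 9.68
eef_pos: [467.5, -395.4, 19.9]
tool_rot: [-3.141, 0.139, 1.403]
force: [-0.6, -0.2, -1.2]
width: 14.7
gripper_force: 59.4
```

```bash
python3 go.py 469 -391 12 1.405
```

```text
d_tool cm [0.57 0.08 0.72] turn deg [-0.03  7.98 -0.13]
9.68 [ 467.5 -395.4   19.9] [-3.1412  0.1393  1.4028] [ 0.39  0.87  0.32  1.84 -0.29  0.41  0.69] w 14.7 gf 59.4 [-0.6 -0.2 -1.2] [ 0.18 -0.04  0.03]
```

>>> move_arm(targets="-0.8 0 0 0.3 0 0 0;-0.8 0 0 0.2 0 0 0;-0.8 0 0 0 0 0 0")

```text
clock: 9.93
eef_pos: [467.5, -395.6, 15.2]
tool_rot: [-3.142, 0.139, 1.403]
force: [-0.3, 0.4, -1.4]
width: 14.7
gripper_force: 59.4
```

>>> move_arm(targets="-0.8 0 0 0.15 0 0 0;-0.8 0 0 0 0 0 0")

```text
clock: 10.1
eef_pos: [467.9, -395.2, 13.8]
tool_rot: [-3.142, 0.139, 1.404]
force: [-0.6, 0.0, -0.9]
width: 14.8
gripper_force: 59.4
```

>>> move_arm(targets="-0.8 0 0 0.1 0 0 0;-0.8 0 0 0 0 0 0")

```text
clock: 10.27
eef_pos: [468.1, -395.3, 13.2]
tool_rot: [3.141, 0.14, 1.404]
force: [-1.0, 0.1, 2.0]
width: 15.1
gripper_force: 59.9
```

```bash
python3 go.py 469 -391 12 1.405
```

```text
d_tool cm [0.45 0.02 0.06] turn deg [ 0.01  8.   -0.04]
10.27 [ 468.1 -395.3   13.2] [3.1413 0.1397 1.4044] [ 0.39  0.88  0.31  1.84 -0.29  0.4   0.69] w 15.1 gf 59.9 [-1.   0.1  2. ] [0.23 0.14 0.02]
```

>>> move_arm(targets="-0.8 0 0 -0.05 0 -1.2 0;-0.8 0 0 0 0 0 0")

```text
clock: 10.43
eef_pos: [468.5, -395.0, 13.6]
tool_rot: [3.141, 0.162, 1.405]
force: [-0.6, -1.1, 1.3]
width: 14.8
gripper_force: 59.8
```

```bash
python3 go.py
```

```text
10.43 [ 468.5 -395.    13.6] [3.1411 0.1623 1.4053] [ 0.36  0.88  0.33  1.85 -0.29  0.38  0.67] w 14.8 gf 59.8 [-0.6 -1.1  1.3] [-0.03  0.09 -0.02]
```

>>> move_arm(targets="-0.8 0 0 0.02 0 0 0;-0.66 0 0 0 0 0 0;-0.62 0 0 0 0 0 0;-0.6 0 0 0 0 0 0;-0.56 0 0 0 0 0 0")

```text
clock: 10.85
eef_pos: [468.1, -394.9, 12.9]
tool_rot: [-3.141, 0.16, 1.405]
force: [0.2, -0.5, -0.0]
width: 19.0
gripper_force: 0.0
```

>>> move_arm(targets="-0.5 0 0 0 0 0 0;-0.3 0 0 0 0 0 0;-0.1 0 0 0 0 0 0;0 0 0 0 0 0 0;0 0 0 0 0 0 0")

```text
clock: 11.27
eef_pos: [468.0, -395.2, 13.1]
tool_rot: [-3.142, 0.161, 1.404]
force: [-0.1, 0.5, -0.1]
width: 42.6
gripper_force: 0.0
```

```bash
python3 go.py
```

```text
11.27 [ 468.  -395.2   13.1] [-3.1416  0.1605  1.4044] [ 0.37  0.89  0.33  1.85 -0.29  0.38  0.67] w 42.6 gf 0.0 [-0.1  0.5 -0.1] [ 0.18 -0.05 -0.06]
```

>>> move_arm(targets="0 0 0 -1 0 0 0;0 0 0 -2.5 0 0 0;0 0 0 -3 0 0 0;0 0 0 -3 0 4.6 0;0 0 0 -3 0 4.6 0")

```text
clock: 11.68
eef_pos: [472.4, -374.1, 138.7]
tool_rot: [-3.141, -0.005, 1.41]
force: [0.4, -1.0, -0.5]
width: 42.5
gripper_force: 0.0
```

>>> move_arm(targets="0 2.5 0 -1 0 0 0;0 3 0 0 0 0 0;0 3 0 0 0 0 0;0 3 0 0 0 0 0;0 3 0 0 0 0 0")

```text
clock: 12.1
eef_pos: [495.0, -233.6, 147.8]
tool_rot: [3.141, -0.0, 1.404]
force: [1.4, 0.5, 0.5]
width: 42.7
gripper_force: 0.0
```

>>> move_arm(targets="0 3 0 0 0 0 0;0 3 0 0 0 0 0;0 3 0 0 0 0 0;0 3 0 0 0 0 0;0 3 0 0 0 0 0")

```text
clock: 12.52
eef_pos: [519.9, -85.4, 147.7]
tool_rot: [3.141, -0.0, 1.404]
force: [0.3, -0.2, 0.7]
width: 42.6
gripper_force: 0.0
```

>>> move_arm(targets="0 3 0 0 0 0 0;0 3 0 0 0 0 0;0 3 0 0 0 0 0;0 3 0 0 0 0 0;0 3 0 0 0 0 0")

```text
clock: 12.93
eef_pos: [544.7, 62.6, 147.7]
tool_rot: [3.141, -0.0, 1.404]
force: [-0.2, -0.0, -0.2]
width: 42.7
gripper_force: 0.0
```

>>> move_arm(targets="0 0 0 0 0 0 -7;0 0 0 0 0 0 -7;0 0 0 0 0 0 -7;0 0 0 0 0 0 -7;0 0 0 0 0 0 -7")

```text
clock: 13.35
eef_pos: [544.6, 61.1, 147.6]
tool_rot: [3.141, 0.0, 2.022]
force: [-0.2, -0.8, -1.3]
width: 42.8
gripper_force: 0.0
```

>>> move_arm(targets="0 0 0 0 0 0 -7;0 0 0 0 0 0 -7;0 0 0 0 0 0 -7;0 0 0 0 0 0 -7;0 0 0 0 0 0 -7")

```text
clock: 13.77
eef_pos: [544.6, 60.9, 147.6]
tool_rot: [-3.142, 0.001, 2.632]
force: [-0.9, -0.7, -0.7]
width: 42.7
gripper_force: 0.0
```

>>> move_arm(targets="0 0 0 0 0 0 -7;0 0 0 0 0 0 -7;0 0 0 0 0 0 -6;0 0 0 0 0 0 0;0 0 0 0 0 0 0")

```text
clock: 14.18
eef_pos: [544.7, 60.7, 147.4]
tool_rot: [-3.142, 0.0, 2.972]
force: [-0.3, -0.4, 0.6]
width: 42.6
gripper_force: 0.0
```

```bash
python3 go.py 555.3 78.4 110 2.976;python3 - <<'E'
from h import *
b=cam("scene"); a=cam("top")
cv2.imwrite("pics/c5.png",np.hstack([crop(b[0],60,220,130,120,3),crop(a[0],340,170,100,90,4)]))
E
```

```text
d_tool cm [-0.74  1.92  3.74] turn deg [-0.    0.03 -0.24]
14.18 [544.7  60.7 147.4] [-3.1416e+00  5.0000e-04  2.9718e+00] [-0.11  0.59 -0.07  1.89  0.07  0.66  1.17] w 42.6 gf 0.0 [-0.3 -0.4  0.6] [-0.02  0.02  0.01]
```

View pics/c5.png

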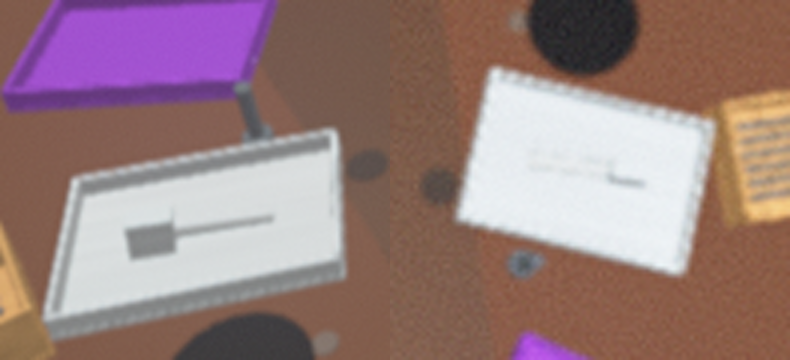

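The pin lies in the tray: head at scene-crop (150,240), shaft to (275,217), upright head and tip resting on the floor. Now the insert.

>>> move_arm(targets="0 -0.7 1.9 0 0 0 -0.2;0 0 0 1.5 0 0 0;0 0 0 1.5 0 0 0;0 0 0 0 0 0 0;0 0 0 0 0 0 0")

```text
clock: 14.7
eef_pos: [554.0, 78.5, 116.4]
tool_rot: [-3.141, -0.002, 2.978]
force: [0.9, -0.3, 0.7]
width: 42.7
gripper_force: 0.0
```

```bash
python3 go.py 555.3 78.4 63 2.976
```

```text
d_tool cm [-0.14  0.02  5.34] turn deg [-0.06 -0.1   0.11]
14.7 [554.   78.5 116.4] [-3.1405e+00 -1.7000e-03  2.9778e+00] [-0.15  0.66 -0.07  1.88  0.07  0.62  1.15] w 42.7 gf 0.0 [ 0.9 -0.3  0.7] [-0.01  0.03 -0.01]
```

>>> move_arm(targets="0 -0.1 0 1.5 0 0 0;0 0 0 1.5 0 0 0;0 0 0 1.2 0 0 0;0 0 0 0.8 0 0 0;0 0 0 0 0 0 0")

```text
clock: 15.12
eef_pos: [555.1, 78.2, 66.1]
tool_rot: [-3.141, -0.002, 2.978]
force: [-0.8, -0.3, -0.3]
width: 42.8
gripper_force: 0.0
```

```bash
python3 go.py 555.3 78.4 63 2.976
```

```text
d_tool cm [-0.02  0.02  0.31] turn deg [-0.05 -0.09  0.12]
15.12 [555.1  78.2  66.1] [-3.1408e+00 -1.6000e-03  2.9781e+00] [-0.15  0.74 -0.06  1.9   0.08  0.51  1.14] w 42.8 gf 0.0 [-0.8 -0.3 -0.3] [ 0.   -0.02 -0.04]
```

>>> move_arm(targets="-0.3 0 0 0.2 0 0 0;-0.36 0 0 0 0 0 0;-0.4 0 0 0 0 0 0;-0.42 0 0 0 0 0 0;-0.44 0 0 0 0 0 0")

```text
clock: 15.53
eef_pos: [556.6, 79.9, 65.7]
tool_rot: [3.139, 0.002, 2.979]
force: [-0.6, 2.8, 2.6]
width: 24.0
gripper_force: 4.9
```

>>> move_arm(targets="-0.46 0 0 0 0 0 0;-0.5 0 0 0 0 0 0;-0.55 0 0 0 0 0 0;-0.55 0 0 0 0 0 0")

```text
clock: 15.87
eef_pos: [556.6, 79.9, 65.8]
tool_rot: [3.139, 0.002, 2.979]
force: [-0.8, 4.5, 5.5]
width: 23.1
gripper_force: 58.8
```

```bash
python3 go.py 555.3 78.4 63 2.976
```

```text
d_tool cm [ 0.1  -0.17  0.28] turn deg [0.12 0.11 0.19]
15.87 [556.6  79.9  65.8] [3.1395e+00 1.9000e-03 2.9793e+00] [-0.15  0.74 -0.06  1.9   0.08  0.51  1.14] w 23.1 gf 58.8 [-0.8  4.5  5.5] [ 1.01  0.03 -0.08]
```

>>> move_arm(targets="-0.6 0 0.1 0 0 0 0;-0.6 0 0 -0.3 0 0 0;-0.6 0 0 -0.5 0 0 0;-0.6 0 0 0 0 0 0")

```text
clock: 16.2
eef_pos: [555.3, 78.7, 73.0]
tool_rot: [-3.141, -0.001, 2.978]
force: [0.0, 0.5, -4.2]
width: 23.5
gripper_force: 59.8
```

```bash
python3 go.py 555.3 78.4 63 2.976
```

```text
d_tool cm [-0.   -0.03  1.  ] turn deg [-0.06 -0.05  0.13]
16.2 [555.3  78.7  73. ] [-3.1406e+00 -9.0000e-04  2.9782e+00] [-0.15  0.73 -0.06  1.9   0.08  0.52  1.14] w 23.5 gf 59.8 [ 0.   0.5 -4.2] [ 0.22  0.01 -0.01]
```

>>> move_arm(targets="-0.6 0 0 -1 0 0 0;-0.6 0 0 -1.5 0 0 0;-0.6 0 0 -1.5 0 0 0;-0.6 0 0 -1.5 0 0 0;-0.6 0 0 0 0 0 0")

```text
clock: 16.62
eef_pos: [557.4, 78.8, 130.7]
tool_rot: [3.141, 0.004, 2.978]
force: [1.0, 0.5, -4.5]
width: 22.9
gripper_force: 60.5
```

>>> move_arm(targets="-0.6 0 0 0 0 0 6;-0.6 0 0 0 0 0 6;-0.6 0 0 0 0 0 6;-0.6 0 0 0 0 0 6;-0.6 0 0 0 0 0 6")

```text
clock: 17.03
eef_pos: [555.0, 78.7, 127.2]
tool_rot: [-3.14, -0.001, 2.45]
force: [0.1, 0.9, -5.6]
width: 23.4
gripper_force: 60.2
```

>>> move_arm(targets="-0.6 0 0 0 0 0 6;-0.6 0 0 0 0 0 6;-0.6 0 0 0 0 0 6;-0.6 0 0 0 0 0 6;-0.6 0 0 0 0 0 6")

```text
clock: 17.45
eef_pos: [555.0, 78.9, 127.1]
tool_rot: [-3.14, 0.0, 1.926]
force: [0.6, -1.0, -5.2]
width: 23.2
gripper_force: 60.2
```

>>> move_arm(targets="-0.6 0 0 0 0 0 6;-0.6 0 0 0 0 0 6;-0.6 0 0 0 0 0 6;-0.6 0 0 0 0 0 6;-0.6 0 0 0 0 0 6")

```text
clock: 17.87
eef_pos: [555.0, 79.1, 127.2]
tool_rot: [-3.14, 0.001, 1.403]
force: [-1.2, 0.5, -5.2]
width: 22.8
gripper_force: 60.2
```

>>> move_arm(targets="-0.6 0 0 0 0 0 6;-0.6 0 0 0 0 0 6;-0.6 0 0 0 0 0 6;-0.6 0 0 0 0 0 6;-0.6 0 0 0 0 0 6")

```text
clock: 18.28
eef_pos: [555.0, 79.2, 127.2]
tool_rot: [-3.141, 0.002, 0.879]
force: [0.6, 0.5, -5.3]
width: 23.1
gripper_force: 60.2
```

>>> move_arm(targets="-0.6 0 0 0 0 0 6;-0.6 0 0 0 0 0 6;-0.6 0 0 0 0 0 6;-0.6 0 0 0 0 0 6;-0.6 0 0 0 0 0 6")

```text
clock: 18.7
eef_pos: [555.0, 79.3, 127.2]
tool_rot: [-3.141, 0.002, 0.356]
force: [-0.4, -0.0, -6.0]
width: 22.7
gripper_force: 60.2
```

>>> move_arm(targets="-0.6 0 0 0 0 0 6;-0.6 0 0 0 0 0 6;-0.6 0 0 0 0 0 6;-0.6 0 0 0 0 0 6;-0.6 0 0 0 0 0 6")

```text
clock: 19.12
eef_pos: [555.0, 79.5, 127.1]
tool_rot: [3.141, 0.002, -0.168]
force: [0.6, -0.7, -5.1]
width: 22.7
gripper_force: 60.2
```

```bash
python3 go.py 555.3 78.7 100 -0.1635;python3 - <<'E'
from h import *
b=cam("scene")
cv2.imwrite("pics/c6.png",crop(b[0],270,180,90,90,6))
E
```

```text
d_tool cm [0.05 0.07 2.71] turn deg [ 0.03  0.11 -0.24]
19.12 [555.   79.5 127.1] [ 3.1411e+00  1.9000e-03 -1.6770e-01] [-0.68  0.79  0.81  1.88 -0.78  0.83 -1.18] w 22.7 gf 60.2 [ 0.6 -0.7 -5.1] [ 0.01  0.03 -0.  ]
```

View pics/c6.png

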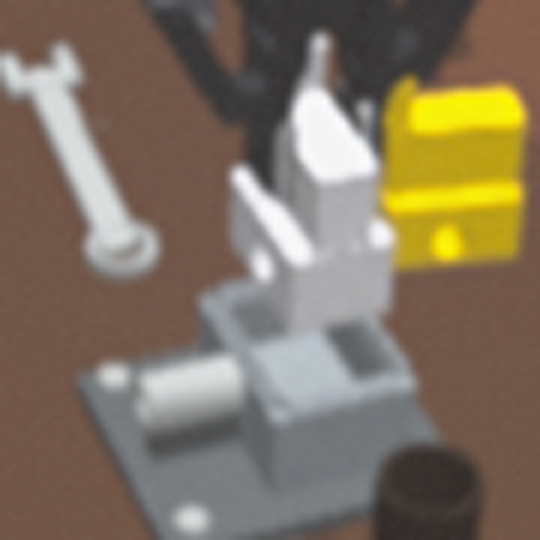

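The insert is held over the pocket, with its lug at the far (−x) end at crop (318,60) and the pocket clear below. I'll lower it.

>>> move_arm(targets="-0.6 0.05 0.07 1 0 0 -0.2;-0.6 0 0 1 0 0 0;-0.6 0 0 0.5 0 0 0;-0.6 0 0 0 0 0 0;-0.6 0 0 0 0 0 0")

```text
clock: 19.58
eef_pos: [555.8, 78.5, 102.2]
tool_rot: [3.141, 0.001, -0.159]
force: [1.1, 1.6, -4.8]
width: 22.9
gripper_force: 60.2
```

```bash
python3 go.py 555.3 78.7 66 -0.1635
```

```text
d_tool cm [-0.04 -0.02  3.62] turn deg [0.01 0.08 0.26]
19.58 [555.8  78.5 102.2] [ 3.1414e+00  1.4000e-03 -1.5890e-01] [-0.66  0.82  0.78  1.89 -0.82  0.78 -1.14] w 22.9 gf 60.2 [ 1.1  1.6 -4.8] [ 0.01 -0.06 -0.02]
```

>>> move_arm(targets="-0.6 0 0 0.4 0 0 0;-0.6 0 0 0.4 0 0 0;-0.6 0 0 0.4 0 0 0;-0.6 0 0 0 0 0 0")

```text
clock: 19.92
eef_pos: [554.5, 79.1, 91.6]
tool_rot: [-3.14, 0.004, -0.159]
force: [-4.7, 1.5, 5.3]
width: 22.8
gripper_force: 61.7
```

```bash
python3 go.py 555.3 78.7 66 -0.1635
```

```text
d_tool cm [0.1  0.03 2.56] turn deg [-0.12  0.21  0.24]
19.92 [554.5  79.1  91.6] [-3.1396  0.0036 -0.1594] [-0.65  0.84  0.76  1.9  -0.84  0.76 -1.13] w 22.8 gf 61.7 [-4.7  1.5  5.3] [ 0.21  1.34 -0.08]
```

>>> move_arm(targets="-0.6 -0.15 0 0 0 0 0.2;-0.6 0 0 0 0 0 0")

```text
clock: 20.08
eef_pos: [553.9, 79.5, 90.9]
tool_rot: [-3.141, 0.001, -0.163]
force: [-2.5, 0.4, -4.0]
width: 23.5
gripper_force: 60.3
```

```bash
python3 go.py 555.3 78.7 66 -0.1635
```

```text
d_tool cm [0.15 0.06 2.49] turn deg [-0.06  0.08  0.05]
20.08 [553.9  79.5  90.9] [-3.1406e+00  1.4000e-03 -1.6270e-01] [-0.65  0.84  0.76  1.91 -0.84  0.76 -1.13] w 23.5 gf 60.3 [-2.5  0.4 -4. ] [ 0.11  0.47 -0.04]
```

>>> move_arm(targets="-0.6 0 0 0.3 0 0 0;-0.6 0 0 0 0 0 0")

```text
clock: 20.25
eef_pos: [553.9, 79.5, 87.0]
tool_rot: [-3.141, 0.002, -0.162]
force: [-1.0, 1.1, -5.8]
width: 23.1
gripper_force: 60.3
```

```bash
python3 go.py 555.3 78.7 66 -0.1635
```

```text
d_tool cm [0.15 0.06 2.1 ] turn deg [-0.01  0.11  0.06]
20.25 [553.9  79.5  87. ] [-3.1414e+00  1.9000e-03 -1.6240e-01] [-0.65  0.84  0.75  1.91 -0.85  0.75 -1.13] w 23.1 gf 60.3 [-1.   1.1 -5.8] [ 0.36  0.59 -0.08]
```

>>> move_arm(targets="-0.6 -0.04 0 0.4 0 0 0;-0.6 0 0 0.4 0 0 0;-0.6 0 0 0 0 0 0")

```text
clock: 20.5
eef_pos: [553.9, 79.4, 78.7]
tool_rot: [-3.142, 0.001, -0.163]
force: [-2.5, 1.5, -6.9]
width: 23.2
gripper_force: 59.9
```

```bash
python3 go.py 555.3 78.7 66 -0.1635
```

```text
d_tool cm [0.15 0.05 1.27] turn deg [-0.    0.08  0.05]
20.5 [553.9  79.4  78.7] [-3.1416e+00  1.4000e-03 -1.6270e-01] [-0.64  0.85  0.74  1.91 -0.86  0.73 -1.12] w 23.2 gf 59.9 [-2.5  1.5 -6.9] [ 0.56  0.49 -0.09]
```

>>> move_arm(targets="-0.6 0 0 0.4 0 0 0;-0.6 0 0 0.4 0 0 0;-0.6 0 0 0 0 0 0")

```text
clock: 20.75
eef_pos: [553.9, 79.4, 70.9]
tool_rot: [-3.141, 0.001, -0.163]
force: [-3.0, 2.4, -8.8]
width: 22.9
gripper_force: 59.9
```

```bash
python3 go.py 555.3 78.7 66 -0.1635
```

```text
d_tool cm [0.15 0.05 0.49] turn deg [-0.01  0.07  0.04]
20.75 [553.9  79.4  70.9] [-3.1414e+00  1.3000e-03 -1.6270e-01] [-0.63  0.86  0.73  1.91 -0.87  0.72 -1.11] w 22.9 gf 59.9 [-3.   2.4 -8.8] [ 0.75  0.62 -0.03]
```

>>> move_arm(targets="-0.6 -0.05 -0.04 0.25 0 0 0;-0.6 0 0 0.15 0 0 0;-0.6 0 0 0 0 0 0")

```text
clock: 21.0
eef_pos: [553.8, 79.5, 67.5]
tool_rot: [3.141, 0.0, -0.163]
force: [-2.6, 2.4, -6.8]
width: 23.0
gripper_force: 60.1
```

```bash
python3 go.py 555.3 78.7 66 -0.1635
```

```text
d_tool cm [0.16 0.05 0.15] turn deg [0.01 0.01 0.04]
21.0 [553.8  79.5  67.5] [ 3.1414e+00  2.0000e-04 -1.6290e-01] [-0.63  0.87  0.72  1.92 -0.88  0.71 -1.1 ] w 23.0 gf 60.1 [-2.6  2.4 -6.8] [ 0.55  0.63 -0.09]
```

>>> move_arm(targets="-0.6 0 0 0.15 0 0 0;-0.6 0 0 0 0 0 0")

```text
clock: 21.17
eef_pos: [553.8, 79.4, 66.2]
tool_rot: [3.142, 0.0, -0.163]
force: [-3.0, 2.3, -5.0]
width: 23.3
gripper_force: 60.4
```

```bash
python3 go.py 555.3 78.7 66 -0.1635
```

```text
d_tool cm [0.16 0.05 0.02] turn deg [0.   0.01 0.03]
21.17 [553.8  79.4  66.2] [ 3.1416e+00  2.0000e-04 -1.6290e-01] [-0.63  0.87  0.72  1.92 -0.88  0.71 -1.1 ] w 23.3 gf 60.4 [-3.   2.3 -5. ] [ 0.53  0.74 -0.14]
```

>>> move_arm(targets="-0.6 -0.03 -0.03 0.1 0 0 0;-0.6 0 0 0 0 0 0")

```text
clock: 21.33
eef_pos: [553.9, 79.5, 65.8]
tool_rot: [-3.142, -0.001, -0.163]
force: [-3.7, 1.6, 0.6]
width: 22.9
gripper_force: 60.9
```

>>> move_arm(targets="-0.6 0 0 0.1 0 0 0;-0.6 0 0 0 0 0 0")

```text
clock: 21.5
eef_pos: [553.8, 79.4, 65.7]
tool_rot: [-3.141, -0.001, -0.163]
force: [-7.6, 2.3, 9.2]
width: 23.1
gripper_force: 62.2
```

```bash
python3 go.py 555.3 78.7 66 -0.1635
```

```text
d_tool cm [ 0.15  0.04 -0.03] turn deg [-0.05 -0.03  0.01]
21.5 [553.8  79.4  65.7] [-3.1408e+00 -6.0000e-04 -1.6340e-01] [-0.63  0.87  0.72  1.92 -0.89  0.71 -1.1 ] w 23.1 gf 62.2 [-7.6  2.3  9.2] [ 0.63  1.54 -0.09]
```

It's seated: it stopped at 65.7, where it was gripped at 65.8. I'll release it and lift away.

>>> move_arm(targets="-0.6 0 0 -0.05 0 0 0;-0.46 0 0 0 0 0 0;-0.42 0 0 0 0 0 0;-0.38 0 0 0 0 0 0;-0.3 0 0 0 0 0 0")

```text
clock: 21.92
eef_pos: [555.7, 78.9, 65.5]
tool_rot: [3.141, -0.004, -0.163]
force: [0.4, -0.1, -0.1]
width: 29.6
gripper_force: 0.0
```

>>> move_arm(targets="-0.1 0 0 0 0 0 0;0 0 0 0 0 0 0;0 0 0 0 0 0 0;0 0 0 -0.7 0 0 0;0 0 0 -1.5 0 0 0")

```text
clock: 22.33
eef_pos: [552.6, 79.8, 86.1]
tool_rot: [3.141, 0.003, -0.163]
force: [-0.5, 0.6, 0.0]
width: 42.9
gripper_force: 0.0
```

>>> move_arm(targets="0 0 0 -2.5 0 0 0;0 0 0 -3 0 0 0;0 0 0 -3 0 0 0;0 -3 0 0 0 0 0;0 -3 0 0 0 0 0")

```text
clock: 22.75
eef_pos: [496.4, 88.8, 174.1]
tool_rot: [-3.141, -0.006, -0.163]
force: [-0.1, 0.0, -0.8]
width: 42.4
gripper_force: 0.0
```

>>> move_arm(targets="0 0 -3 0 0 0 0;0 0 -3 0 0 0 0;0 0 -3 0 0 0 0;0 0 -3 0 0 0 0;0 0 -3 0 0 0 0")

```text
clock: 23.17
eef_pos: [518.9, 239.1, 172.5]
tool_rot: [-3.141, -0.001, -0.163]
force: [0.1, -1.0, 0.5]
width: 42.9
gripper_force: 0.0
```

>>> move_arm(targets="0 0 -3 0 0 0 0;0 0 -3 0 0 0 0;0 0 -3 0 0 0 0;0 0 0 0 0 0 0;0 0 0 0 0 0 0")

```text
clock: 23.58
eef_pos: [533.0, 328.3, 171.7]
tool_rot: [3.141, -0.0, -0.159]
force: [1.2, -1.7, -0.2]
width: 43.0
gripper_force: 0.0
```

```bash
python3 go.py;python3 - <<'E'
from h import *
b=cam("scene"); a=cam("top")
cv2.imwrite("pics/c7.png",np.hstack([crop(b[0],260,190,100,100,4),cv2.resize(crop(b[0],60,230,130,100,3),(390,400))]))
w=-.166
P=[(555.3+np.cos(w)*x-np.sin(w)*y,78.4+np.sin(w)*x+np.cos(w)*y,z) for x,y,z in((30,-12,94),(30,12,94),(-20,-12,94),(-30,-12,116),(-20,12,116))]
print(((proj(b,P)-[260,190]+.5)*4).round().tolist())
E
```

```text
23.58 [533.  328.3 171.7] [ 3.1414e+00 -2.0000e-04 -1.5880e-01] [-1.09  0.84  0.9   1.66 -0.75  1.02 -1.66] w 43.0 gf 0.0 [ 1.2 -1.7 -0.2] [-0.08 -0.02  0.04]
[[248.0, 165.0], [287.0, 156.0], [213.0, 114.0], [207.0, 74.0], [252.0, 75.0]]
```

View pics/c7.png

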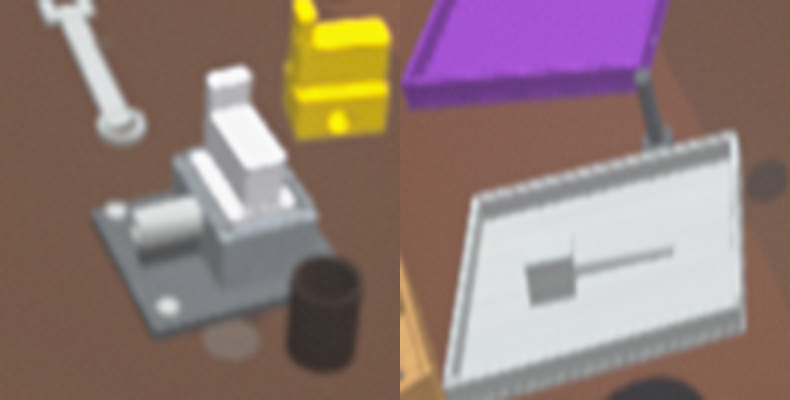

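The insert sits home in the pocket, with its lug at the −x end at crop (228,75). Its rib corners at (248,165) and (285,155) match the prediction. The pin lies in the tray with its head at crop (550,280), and nothing else has moved.

```bash
python3 -c "
from cell import order;print(order.finish_job())"
```

```text
the job is handed in; nothing more can be done
None
```

The job is handed in at about 24 s of the 64 s allowed: the pin lies in the steel tray, resting on its head's lower edge and its tip (about 9° off level), and the insert is fully home with its lug at the −x end.

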